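# Turn the jack tray and run it home at the head of the chute

### The job

The tin jack tray has been put down back to front on the counter. Turn it end for end and slide it, open end first and flat on the counter, into the guide rails at the head of the chute until it is fully home, with its wooden end board up against the mouths of the rails, then let go of it. Leave the bowl on its ring, the jack and the iron weight where they stand.

Things in the scene. Friction and masses are not known exactly. Their poses are not given: they have to be found in the camera images.
- tray: Loose tin jack tray, 192 mm long, 0.3 to 0.6 kg, flat on the counter. Origin: on its underside, right below the middle of its cross grip; x runs lengthwise to the OPEN end, y across, z up. Floor plate 4 mm thick, 96 mm wide, x = -80 to +100 mm. Side walls up to z = 34 mm, outer faces y = +-36 mm, so the floor sticks out 12 mm each side as runners. At the start the open end points away from the chute.
- tray_grip (a point): Centre of the tray's cedar cross grip: a square bar 18 x 18 mm along the tray's y, 83 mm above the underside (z = 74 to 92 mm), 66 mm clear between two tin straps (22 mm wide in x) that rise from the walls. Take it from above, one finger on each side in x. The tray's mass centre lies below it, within 15 mm of x = 0. Axes as the tray's.
- tray_lip (a point): Middle of the floor edge at the tray's open end: x = +100 mm, y = 0, z = 2 mm in the tray's frame. This end has no end wall and goes into the rails first.
- tray_board (a point): Foot of the inner face of the tray's closed end: x = -80 mm, y = 0, z = 2 mm in the tray's frame. The cedar end board there is 12 mm thick (x = -92 to -80 mm), 132 mm wide, 58 mm high; it is too wide for the rails, and its inner face meets the rail mouths when the tray is home.
- guides: Two tin guide rails fixed on the counter and the chute beyond them; place and yaw vary. Origin: on the counter top, midway between the rails at their mouths; x points in along the rails to the chute, z up. Rails x = 0 to 165 mm, at most 20 mm high; channel 104 mm wide, the counter is its floor. Home: tray x along this x, tray origin at x = 80 mm, y = 0, z = 0, its end board against the mouths.
- rail_mouth (a point): Point between the rail mouths at the guides' origin, 2 mm up; axes as the guides'. A lip over each rail reaches in to y = +-41 mm, its underside 12 mm up: the tray's runners slide under it, so the tray goes in along x only, not from above. Lead-ins: side walls flare to about 120 mm apart over the first 27 mm, lips turn up over the first 20 mm.
- chute_sill (a point): Near edge of the chute floor, x = 185 mm, z = 2 mm in the guides' frame; axes as the guides'. The chute's sides are 45 mm high from here on, 85 mm apart outside; it runs off the counter's left end down into the low crate.
- bowl: Bystander: black lignum bowl, 126 mm across, 114 mm thick, 1.45 kg, lying loose on the brass centring ring, its top 118 mm above the counter. Origin: its centre.
- ring: Bystander: brass centring ring under the bowl, 92 mm outside diameter, 14 mm high. Origin: centre of its underside.
- jack: Bystander: white porcelain jack, 63 mm ball, resting on a flat chip. Origin: 2 mm below the middle of that flat, on the ball's round.
- weight: Bystander: cast iron weight with a knob, 88 mm diameter, 90 mm high, 2 kg. Origin: centre of its underside.
Things that resemble listed ones, but are neither listed nor needed, are in the scene too. Of the things like the tray, leave any that is blue, green or pink; of the rest the larger one is meant.

How it is judged (in metres and radians):
On the way:
1. the open end of the tray has gone in between the rails, under their lips, the rest of the tray still outside (x of tray_lip in the frame of guides above 0.03 m and y of tray_lip in the frame of guides between -0.008 and 0.008 m and z of tray_lip in the frame of guides below 0.011 m and x of tray_board in the frame of guides below 0 m), for 0.1 s.
At the end, for the whole second after the job is handed in: The tray lies flat and still in the guide rails, open end towards the chute, the inner face of its end board within 7 mm of the rail mouths, straight between the rails (within 8 mm and 0.08 rad, which the rails themselves ensure); bowl, ring, jack and weight are within 30 mm of where they stood (x of tray_board in the frame of guides between -0.007 and 0.004 m and x of tray_lip in the frame of guides above 0.17 m and y of tray_lip in the frame of guides between -0.008 and 0.008 m and z of tray_lip in the frame of guides below 0.006 m and angle between the x axis of tray and the x axis of guides, either way round below 0.08 rad and angle between tray's own z axis and vertical below 0.04 rad and linear speed of tray below 0.01 m/s and distance of each of bowl, ring, jack, weight from where it was at the start of the episode below 0.03 m); the robot touches nothing.
It fails at once if bowl, ring, jack or weight shifted by more than 30 mm (distance of any of bowl, ring, jack, weight from where it was at the start of the episode above 0.03 m).
It also fails if it takes over 54 s, if anything falls off the work surface, if the arm or the gripper's body presses on something with over 40 N, if the wrist force passes 120 N, or if a joint passes its speed limit or range.

### The arm

A 7-joint arm with a two-finger parallel gripper is mounted at the origin on the work surface. World frame = base frame: x ahead of the robot, y to its left, z up, the work surface at z = 0. Lengths are in m, angles in degrees, forces in N, time in s.
With the tool pointing down it reaches from about 0.425 to 0.975 m from the base axis. Payload 16.7 kg.
Tool frame: the origin (TCP) lies midway between the tips of the shut fingers; the grasp point (between the pads) lies 19 mm behind it; z points along the fingers, y is the line along which they close (so a half turn about z gives the same grasp; the last joint's range is limited). The gripper opens to 85 mm and grips with 20 to 120 N. Pads are 22 mm wide; open, the fingers measure 114 mm over their backs; the gripper's body (76 mm by 85 mm) begins 54 mm behind the grasp point. The pads swing forward as they close: fully open they stand 13 mm farther back than shut.
Start: joints at [60.189, 24.414, 4.234, 92.017, -1.954, 63.644, -3.845], TCP at [0.245, -0.629, 0.231] pointing down, gripper open.
Joint ranges: [-163.25, 163.25], [-28.42, 122.38], [-70.27, 78.77], [12.13, 141.07], [-58.53, 238.53], [9.26, 117.41], [-156.51, 156.51]. Speed limits (degrees/s): [108.29, 108.29, 136.94, 136.94, 172.46, 172.46, 172.46].

### API

Orientations are given as [roll, pitch, yaw] about the fixed x, y, z axes, in that order (R = Rz(yaw) Ry(pitch) Rx(roll)).
In Python, from rig import status, viewer, env gives the robot as it stands.
- The arm moves only by the tool move_arm, never from a script. Its argument "increments" is a list of rows, each a list of 4 numbers: the shift along the tool's x, y, z in m, then the turn about the tool's z in degrees. A call has 1 to 10 rows; each row is the pose to reach, as a shift and turn from the pose commanded when the call began, along the tool's axes at that moment; what a row does not reach only later rows make up. A row lasts 1/12 s, in which the tool goes at most 41.7 mm and 7.16 degrees, less where a joint would pass 70% of its speed; a pose out of reach is approached as far as the arm can. A call with a gripper value outside its range is refused whole. "gripper" is the closure in counts, from 0 (fully open) to 255 (shut), set as the call begins (left out, the last holds). The fingers move at their own pace and stop on an object; "newtons" is the grip in N (left out, the last holds). Time passes only in rows, so rows that repeat a pose let the fingers close. It gives the time, the measured TCP pose, the force, the opening and the grip force at its end, in the units of the state.
- status.state(): the state, without advancing time (a new reading comes with each control period).
- viewer.get_image(name): name is "scene" or "top"; returns the picture (480x640x3 uint8, red, green, blue); there is no depth.
- viewer.get_calibration(name): a dict with "vfov" (degrees; the focal length in pixels is half the picture's height over the tangent of half this angle, whatever the lens; pixels are square), "cx", "cy" (the principal point, pixels), "R" (3x3) and "t" (3): a world point X has camera coordinates R X + t. Camera axes: x right, y down, z forward; pixel columns grow to the right and rows downward; lengths in m; the calibration is good to about 2 mm. A picture is of the moment at which its call begins. get_calibration takes no time and is no camera call.
- env.job_done(): hands the job in; it is judged then, once.
The state is a dict: "t": time; "q": joint angles; "dq": joint speeds; "joint_efforts": joint torques, N m; "eef_pos": TCP position; "eef_rot": TCP orientation; "ft_force": force on the tool from outside, world axes, zero at the start; "torque": the same for the moment, N m; "gripper_width": finger opening in m; "grip_force": force on a finger pad.
Only numpy, scipy, OpenCV 4.12 (cv2) and the standard library are available. Lean on these libraries where they do the work, as an engineer would, in place of code of your own. Each camera call takes 0.05 s, during which the arm holds its last target. There are 200 camera calls.

## Working session

There is one attempt and no reset: what is moved stays moved. The work goes in short steps, Python scripts to look and compute and a tool call to move; the robot and the scene stay as the last step left them, time stands still between calls to the robot, and variables do not carry over. Pictures are saved under pics/ and viewed, at most 10 in all, crops included, and the job is handed in when it is done.

Besides the shell and the picture viewer there is one more tool, called after "Emit:" as a command line: name --pt "numbers of a row" for each row, then --argument value for the rest. move_arm: Moves the arm, as the interface text tells. Its arguments: {"type":"object","properties":{"increments":{"type":"array","items":{"type":"array","items":{"type":"number"}}},"gripper":{"type":"number"},"newtons":{"type":"number"}},"required":["increments"]}

```bash
mkdir -p pics
python3 - <<'E'
from rig import status, viewer
import cv2,numpy as np
for n in("scene","top"):
    cv2.imwrite(f"pics/{n}0.png",viewer.get_image(n)[:,:,::-1]); c=viewer.get_calibration(n)
    print(n,c['vfov'],c['cx'],c['cy'],np.round(c['R'],4).tolist(),np.round(c['t'],4).tolist())
s=status.state();print(s['t'],s['eef_pos'],s['eef_rot'],s['gripper_width'])
E
```

```text
scene 48.42795017432022 315.87817712739275 236.73245133734306 [[0.0846, 0.9963, 0.0123], [0.5793, -0.0392, -0.8142], [-0.8107, 0.076, -0.5805]] [0.0419, -0.2323, 1.7496]
top 45.439084032009575 317.9202441858269 241.16117389680483 [[0.0047, -1.0, -0.0052], [-0.9967, -0.0043, -0.0807], [0.0806, 0.0056, -0.9967]] [-0.0932, 0.4737, 1.7664]
0.1 [ 0.24442581 -0.62878346  0.23066511] [-1.79931031e+02  6.26144709e-03  2.12444923e+01] 0.08534068718037625
```

View pics/scene0.png

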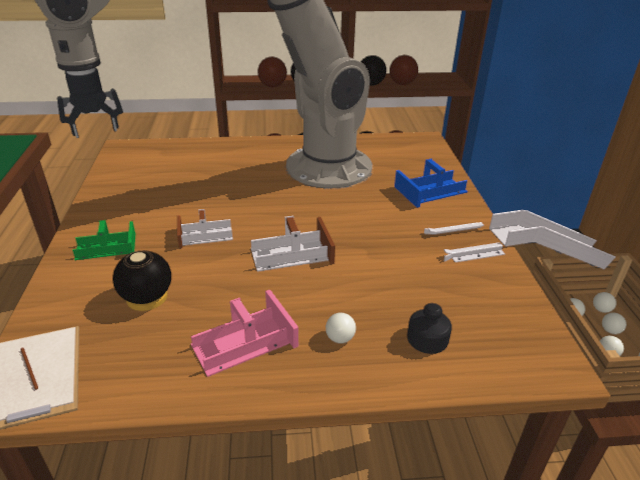

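View pics/top0.png

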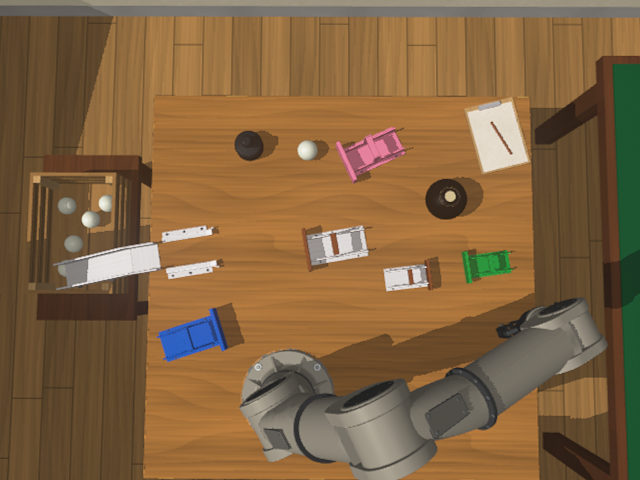

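The scene view shows the tin tray at about (290,245), with the guides at (425–505,225–260). In the top view the tray is at (337,245), board towards the chute at (308,250). The rail mouths are at about (216,230) and (220,265). The smaller tin tray at (408,277) is a decoy.

Run:
```python
import cv2,numpy as np
a=cv2.imread('pics/top0.png'); s=cv2.imread('pics/scene0.png')
c1=cv2.resize(a[215:285,155:235],None,fx=5,fy=5,interpolation=cv2.INTER_CUBIC)
c2=cv2.resize(a[215:285,300:380],None,fx=5,fy=5,interpolation=cv2.INTER_CUBIC)
cv2.imwrite('pics/crop0.png',np.hstack([c1,c2]))
c3=cv2.resize(s[205:275,240:345],None,fx=3.8,fy=3.8,interpolation=cv2.INTER_CUBIC)
c4=cv2.resize(s[205:275,415:520],None,fx=3.8,fy=3.8,interpolation=cv2.INTER_CUBIC)
cv2.imwrite('pics/crop1.png',np.hstack([c3,c4]))
```

```text
(no output)
```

View pics/crop0.png

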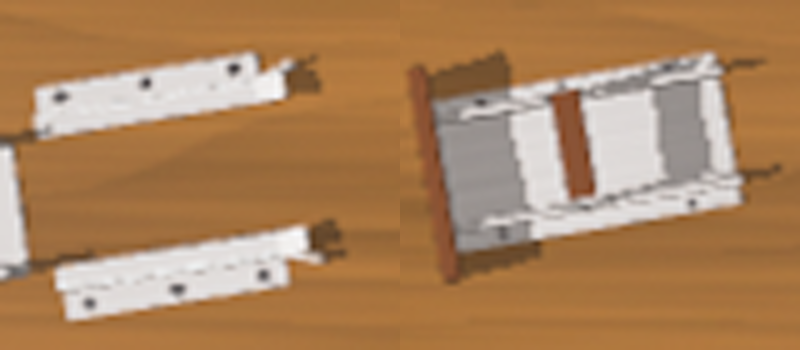

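View pics/crop1.png

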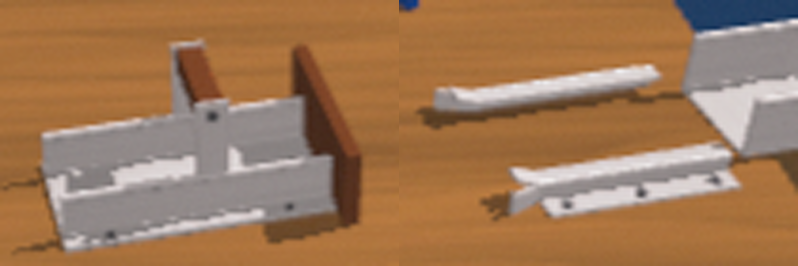

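The crops show the grip bar centre at about (335,244). The rails' inner lip edges run from about (162,242) to (212,234) and from (166,268) to (216,260). Next I'll fit these in metric units.

```bash
cat > h.py <<'E'
import numpy as np,cv2
from rig import viewer
def ray(n,uv,z):
    c=viewer.get_calibration(n);f=240/np.tan(np.radians(c['vfov']/2));R=np.array(c['R']);t=np.array(c['t'])
    uv=np.atleast_2d(uv).astype(float);d=np.c_[(uv[:,0]-c['cx'])/f,(uv[:,1]-c['cy'])/f,np.ones(len(uv))]@R
    o=-R.T@t
    return o+d*((z-o[2])/d[:,2])[:,None]
def brown(img,x0,y0,x1,y1):
    h=cv2.cvtColor(img,cv2.COLOR_BGR2HSV).astype(int)
    m=((h[...,0]<11)|(h[...,0]>172))&(h[...,1]>110)&(h[...,2]>50)&(h[...,2]<165)
    k=np.zeros_like(m);k[y0:y1,x0:x1]=1
    n,l,s,c=cv2.connectedComponentsWithStats((m&k).astype(np.uint8))
    return [(s[i].tolist(),c[i].round(2),cv2.minAreaRect(np.argwhere(l==i)[:,::-1].astype(np.float32))) for i in range(1,n) if s[i,4]>12]
def axes_of(c,ang,n=0):pass
E
python3 - <<'E'
from h import *
a=cv2.imread('pics/top0.png');s=cv2.imread('pics/scene0.png')
for nm,im,b,zs in(("top",a,(300,222,345,275),(.092,.058)),("scene",s,(240,212,345,270),(.09,.03))):
    for st,c,r in brown(im,*b): print(nm,st,c,r,[ray(nm,c,z)[0].round(4) for z in zs])
# rails: inner edge by subpixel crossing in blue channel
B=a[...,0].astype(float)
def edge(cols,rows,sign):
    out=[]
    for u in cols:
        p=B[rows[0]:rows[1],u]; 
        idx=[i for i in range(len(p)-1) if (p[i]-130)*(p[i+1]-130)<0 and (p[i+1]-p[i])*sign>0]
        if idx:
            i=idx[-1] if sign<0 else idx[0]; out.append((u,rows[0]+i+(130-p[i])/(p[i+1]-p[i])))
    return np.array(out)
L=[]
for nm,e in(("far",edge(range(166,205),(225,250),-1)),("near",edge(range(170,209),(250,278),1))):
    P=ray("top",e,.013)[:,:2];k=np.polyfit(P[:,1],P[:,0],1);r=np.polyval(k,P[:,1])-P[:,0]
    print(nm,len(P),k,"res",np.abs(r).max(),"yaw",np.degrees(np.arctan2(1,k[0])));L.append(k)
cr=lambda x,y:[155+(x+.5)/5-.5,215+(y+.5)/5-.5]
for nm,x,y,z in(("farEnd",37,138,.013),("nearEnd",56,267,.013),("farMouthTip",287,98,.016),("nearMouthLip",306,228,.016),("nearMouthLip2",310,250,.016),("nearwall tip",325,256,.01),("farwall tip",292,63,.01),("sill",22,207,.002)):
    print(nm,ray("top",cr(x,y),z)[0].round(4))
cs=lambda x,y:[415+(x-399+.5)/3.8-.5,205+(y+.5)/3.8-.5]
for nm,x,y,z in(("farwall foot tip(scene)",437,105,0),("near wall foot tip",512,214,0)):
    print(nm,ray("scene",cs(x,y),z)[0].round(4))
E
```

```text
top [332, 242, 6, 9, 16] [334.38 245.25] ((335.10003662109375, 245.70004272460938), (7.602630138397217, 4.0249223709106445), 63.43495178222656) [array([ 0.4562, -0.1407,  0.092 ]), array([ 0.4587, -0.1415,  0.058 ])]
scene [287, 218, 11, 14, 81] [291.48 224.67] ((291.3362121582031, 224.28448486328125), (14.9689359664917, 6.95924186706543), 66.80140686035156) [array([ 0.4668, -0.1429,  0.09  ]), array([ 0.3785, -0.1395,  0.03  ])]
scene [318, 218, 17, 46, 262] [326.33 239.81] ((326.1524658203125, 239.77706909179688), (46.437721252441406, 10.19225025177002), 66.37062072753906) [array([ 0.5357, -0.0639,  0.09  ]), array([ 0.453 , -0.0542,  0.03  ])]
far 39 [-0.16731825  0.53497865] res 0.0004701525681690133 yaw 99.4986423179579
near 39 [-0.16544211  0.4528875 ] res 0.0005775243503052807 yaw 99.3940431328445
farEnd [0.4692 0.3968 0.013 ]
nearEnd [0.3886 0.3828 0.013 ]
farMouthTip [0.4947 0.2401 0.016 ]
nearMouthLip [0.4135 0.2267 0.016 ]
nearMouthLip2 [0.3998 0.2239 0.016 ]
nearwall tip [0.3963 0.2156 0.01  ]
farwall tip [0.5174 0.2386 0.01  ]
sill [0.4265 0.4082 0.002 ]
farwall foot tip(scene) [0.395  0.2202 0.    ]
near wall foot tip [0.5224 0.2384 0.    ]
```

Checks:
- **Rails:** the lip gap measures 81 mm (82 given). Yaw is 99.45° and the origin is about (0.456, 0.2275).
- **Tray:** the grip is at about (0.461, −0.142), with tray yaw about −80.8°.

The plan is to grasp at tool yaw 9.2°, lift and turn +180°, then insert.

Emit:
move_arm --pt "0.19 -0.188 0 6" --pt "0.378 -0.375 0.02 12" --pt "0.378 -0.375 0.02 12" --pt "0.378 -0.375 0.02 12" --pt "0.378 -0.375 0.02 12" --pt "0.378 -0.375 0.02 12" --pt "0.378 -0.375 0.02 12" --pt "0.378 -0.375 0.02 12" --pt "0.378 -0.375 0.02 12" --pt "0.378 -0.375 0.02 12" --gripper 0

```text
t: 0.93
eef_pos: [0.414, -0.2467, 0.216]
eef_rot: [180.0, -0.0, 9.2]
ft_force: [1.6, -1.3, 0.3]
gripper_width: 0.0851
grip_force: 0.0
```

Emit:
move_arm --pt "0.021 -0.032 0.02 0" --pt "0.042 -0.064 0.04 0" --pt "0.063 -0.096 0.06 0" --pt "0.063 -0.096 0.075 0" --pt "0.063 -0.096 0.08 0" --pt "0.063 -0.096 0.08 0"

```text
t: 1.43
eef_pos: [0.4597, -0.1436, 0.1348]
eef_rot: [-179.9, 0.1, 9.3]
ft_force: [0.3, -0.2, 0.8]
gripper_width: 0.0856
grip_force: 0.0
```

Run:
```python
from rig import viewer,status
import cv2,numpy as np
a=viewer.get_image("scene")[:,:,::-1];t=viewer.get_image("top")[:,:,::-1]
f=lambda i:cv2.resize(i,(400,400),interpolation=cv2.INTER_CUBIC)
cv2.imwrite('pics/g1.png',np.hstack([f(a[170:280,240:350]),f(t[190:300,285:395])]))
s=status.state();print(s['eef_pos'],s['eef_rot'],s['q'])
```

```text
[ 0.46039754 -0.14486637  0.13652336] [1.79986028e+02 6.70981560e-03 9.16469703e+00] [ 19.92002929  13.79704027 -11.47289212 120.83516271   3.82183213
  45.69908856 -74.73694348]
```

View pics/g1.png

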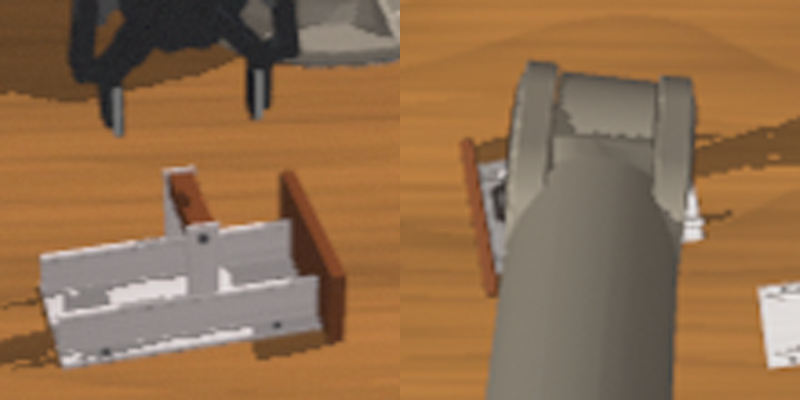

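The fingers straddle the bar, at crop position (190,110) above the bar at (190,200). I'll descend and grip.

Emit:
move_arm --pt "0 0 0.02 0" --pt "0 0 0.04 0" --pt "0 0 0.055 0" --pt "0 0 0.065 0" --pt "0 0 0.069 0" --pt "0 0 0.069 0" --pt "0 0 0.069 0"

```text
t: 2.12
eef_pos: [0.4609, -0.1443, 0.0678]
eef_rot: [180.0, -0.0, 9.2]
ft_force: [0.1, -0.0, 0.2]
gripper_width: 0.086
grip_force: 0.0
```

Emit:
move_arm --pt "0 0 0 0" --pt "0 0 0 0" --pt "0 0 0 0" --pt "0 0 0 0" --pt "0 0 0 0" --pt "0 0 0 0" --pt "0 0 0 0" --pt "0 0 0 0" --pt "0 0 0 0" --pt "0 0 0 0" --gripper 255 --newtons 70

```text
t: 2.95
eef_pos: [0.4607, -0.1437, 0.0675]
eef_rot: [180.0, -0.0, 9.3]
ft_force: [-2.2, 2.4, 10.2]
gripper_width: 0.0167
grip_force: 69.3
```

Emit:
move_arm --pt "0 0 -0.008 0" --pt "0 0 -0.022 0" --pt "0 0 -0.038 0" --pt "0 0 -0.052 -2" --pt "0 -0.005 -0.06 -6" --pt "0.003 -0.018 -0.06 -12" --pt "0.006 -0.035 -0.06 -18" --pt "0.01 -0.055 -0.06 -24.5" --pt "0.015 -0.075 -0.06 -31" --pt "0.02 -0.095 -0.06 -37.5"

```text
t: 3.78
eef_pos: [0.4646, -0.0461, 0.1273]
eef_rot: [-180.0, 0.0, 47.0]
ft_force: [0.5, -0.1, -4.7]
gripper_width: 0.0163
grip_force: 69.1
```

Emit:
move_arm --pt "0.011 -0.009 0 -6.5" --pt "0.023 -0.018 0 -13" --pt "0.034 -0.027 0 -19.5" --pt "0.046 -0.037 0 -26" --pt "0.057 -0.046 0 -32.5" --pt "0.069 -0.055 0 -39" --pt "0.08 -0.064 0 -45.5" --pt "0.092 -0.073 0 -52" --pt "0.105 -0.083 0 -58.5" --pt "0.115 -0.091 0 -65"

```text
t: 4.62
eef_pos: [0.4774, 0.1002, 0.1273]
eef_rot: [-180.0, 0.0, 112.1]
ft_force: [-0.4, 1.2, -4.6]
gripper_width: 0.0171
grip_force: 69.1
```

Emit:
move_arm --pt "0 0 0 -6.5" --pt "0 0 0 -13" --pt "0 0 0 -19.5" --pt "0 0 0 -26" --pt "0 0 0 -32.5" --pt "0 0 0 -39" --pt "0 0 0 -45.5" --pt "0 0 0 -52" --pt "0 0 0 -58.5" --pt "0 0 0 -65"

```text
t: 5.45
eef_pos: [0.4773, 0.0989, 0.1272]
eef_rot: [-180.0, -0.0, 177.0]
ft_force: [0.6, -0.6, -4.7]
gripper_width: 0.0166
grip_force: 69.1
```

Emit:
move_arm --pt "0 0 0 -5" --pt "0 0 0 -9" --pt "0 0 0 -12" --pt "0 0 0 -12.7" --pt "0 0 0 -12.7" --pt "0 0 0 -12.7"

```text
t: 5.95
eef_pos: [0.4775, 0.0991, 0.1271]
eef_rot: [-180.0, -0.0, -170.7]
ft_force: [-0.2, -0.1, -5.0]
gripper_width: 0.0167
grip_force: 69.2
```

Emit:
move_arm --pt "0 0 0.015 0" --pt "0 0 0.03 0" --pt "0 0 0.043 0" --pt "0 0 0.052 0" --pt "0 0 0.057 0" --pt "0 0 0.058 0" --pt "0 0 0.058 0"

```text
t: 6.53
eef_pos: [0.4777, 0.0994, 0.0692]
eef_rot: [180.0, -0.0, -170.6]
ft_force: [0.3, -0.3, -5.3]
gripper_width: 0.0166
grip_force: 69.2
```

Run:
```python
from rig import viewer,status
import cv2,numpy as np
a=viewer.get_image("scene")[:,:,::-1];t=viewer.get_image("top")[:,:,::-1]
cv2.imwrite('pics/s2.png',a);cv2.imwrite('pics/t2.png',t)
f=lambda i:cv2.resize(i,(800,300),interpolation=cv2.INTER_CUBIC)
cv2.imwrite('pics/g2.png',np.vstack([f(a[190:280,300:540]),f(t[205:295,150:390])]))
s=status.state();print(s['eef_pos'],s['eef_rot'],s['ft_force'])
```

```text
[0.47796547 0.0994255  0.06963228] [-1.79999645e+02  4.36251582e-02 -1.70568930e+02] [ 0.52386351 -0.79123811 -4.71669693]
```

View pics/g2.png

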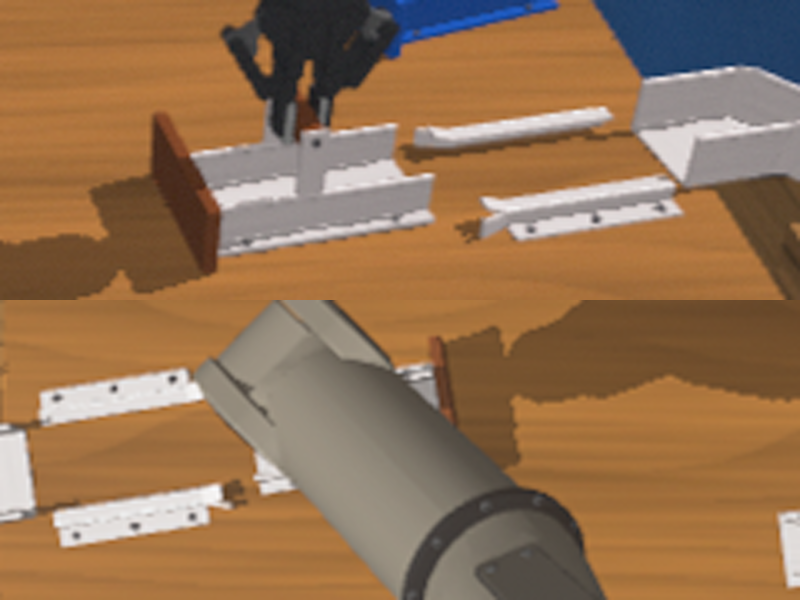

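Run:
```python
from h import *
t=cv2.imread('pics/t2.png');s=cv2.imread('pics/s2.png')
T=np.array([.478,.0994]);d=np.radians(99.43);ex=np.array([np.cos(d),np.sin(d)]);ey=np.array([-ex[1],ex[0]])
def rel(n,uv,z):
    P=ray(n,uv,z)[:,:2]-T;return np.c_[P@ex,P@ey].round(4)
print("near floor corner",rel("top",[[227.0,263.0]],.005), "far floor corner",rel("scene",[[429.6,254.3]],.004))
# near floor edge in top (white->wood) cols 228..236 ; far floor edge in scene cols 375..425
B=t[...,0].astype(float);e=[]
for u in range(229,237):
    p=B[252:272,u];i=[i for i in range(19) if p[i]>130>=p[i+1]]
    if i:e.append((u,252+i[-1]+(130-p[i[-1]])/(p[i[-1]+1]-p[i[-1]])))
print("top near edge",rel("top",e,.005).tolist())
B=s[...,0].astype(float);e=[]
for u in range(372,426,4):
    p=B[246:272,u];i=[i for i in range(25) if p[i]>120>=p[i+1]]
    if i:e.append((u,246+i[-1]+(120-p[i[-1]])/(p[i[-1]+1]-p[i[-1]])))
print("scene far edge",rel("scene",e,.003).tolist())
```

```text
near floor corner [[0.1047 0.0562]] far floor corner [[ 0.1023 -0.0371]]
top near edge [[0.0984, 0.057], [0.0952, 0.0568], [0.0921, 0.0567], [0.0889, 0.0569], [0.0857, 0.0567], [0.0825, 0.0562], [0.0794, 0.0566], [0.0762, 0.0568]]
scene far edge [[-0.0553, -0.0448], [-0.0447, -0.0444], [-0.0343, -0.0448], [-0.0238, -0.0448], [-0.0129, -0.0439], [-0.0023, -0.0441], [0.0083, -0.0442], [0.0192, -0.0436], [0.0297, -0.0443], [0.0407, -0.0435], [0.0516, -0.0435], [0.0624, -0.0435], [0.0734, -0.0431], [0.0842, -0.0434]]
```

The two views agree that the tray sits about 6 mm towards +y in the grip, so I'll shift it by −6 mm, set it down and start the slide.

Emit:
move_arm --pt "-0.003 0 0 0" --pt "-0.006 0 0.001 0" --pt "-0.006 0.004 0.0015 0" --pt "-0.006 0.012 0.0015 0" --pt "-0.006 0.022 0.0015 0" --pt "-0.006 0.032 0.0015 0" --pt "-0.006 0.042 0.0015 0" --pt "-0.006 0.052 0.0015 0" --pt "-0.006 0.06 0.0015 0" --pt "-0.006 0.06 0.0015 0"

```text
t: 7.47
eef_pos: [0.4733, 0.1619, 0.0678]
eef_rot: [179.9, 0.0, -170.4]
ft_force: [-0.5, 0.4, -5.2]
gripper_width: 0.0165
grip_force: 69.2
```

Run:
```python
from rig import viewer,status
import cv2,numpy as np
a=viewer.get_image("scene")[:,:,::-1];t=viewer.get_image("top")[:,:,::-1]
f=lambda i:cv2.resize(i,(800,300),interpolation=cv2.INTER_CUBIC)
cv2.imwrite('pics/g3.png',np.vstack([f(a[200:275,330:530]),f(t[210:285,150:350])]))
s=status.state();print(s['eef_pos'],s['eef_rot'],s['ft_force'],s['torque'])
```

```text
[0.47359248 0.15984453 0.06757509] [ 1.79997416e+02 -1.22536044e-03 -1.70500253e+02] [ 0.31772863  1.24042355 -3.94843644] [ 0.16900107 -0.01531279 -0.04127178]
```

View pics/g3.png

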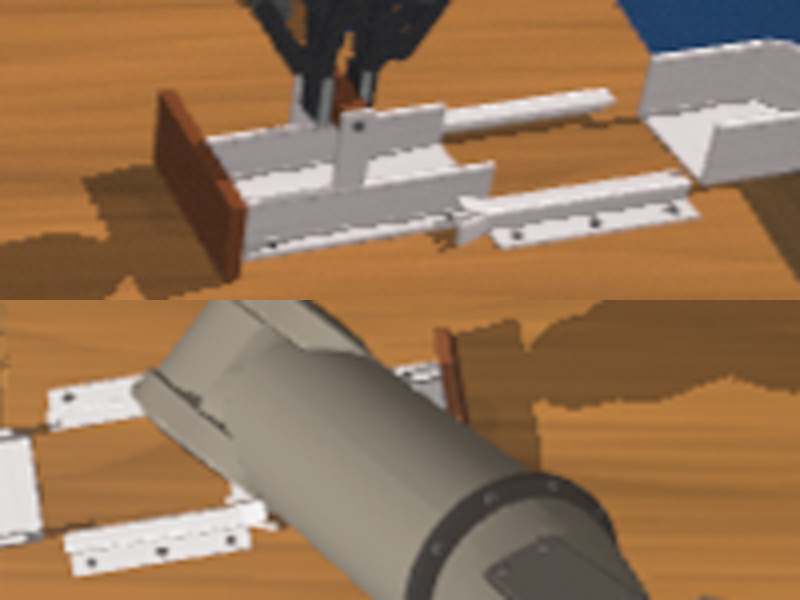

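The open end is entering between the rails, under the lips at crop position (465,205), with almost no side force. I'll continue, lowering slightly.

Emit:
move_arm --pt "0 0.004 0.0005 0" --pt "0 0.012 0.001 0" --pt "0 0.02 0.001 0" --pt "0 0.028 0.001 0" --pt "0 0.036 0.001 0" --pt "0 0.044 0.001 0" --pt "0 0.052 0.001 0" --pt "0 0.06 0.001 0" --pt "0 0.066 0.001 0" --pt "0 0.07 0.001 0"

```text
t: 8.4
eef_pos: [0.464, 0.2263, 0.0675]
eef_rot: [-179.8, 0.1, -170.7]
ft_force: [2.8, -19.7, 23.1]
gripper_width: 0.0167
grip_force: 73.2
```

Emit:
move_arm --pt "0 0 -0.0005 0" --pt "0 0 -0.001 0" --pt "0 0 -0.001 0" --pt "0 0 -0.001 0"

```text
t: 8.73
eef_pos: [0.4623, 0.228, 0.0675]
eef_rot: [-180.0, -0.0, -170.6]
ft_force: [-0.1, -2.7, -1.1]
gripper_width: 0.0169
grip_force: 69.7
```

Run:
```python
from rig import viewer,status
import cv2,numpy as np
a=viewer.get_image("scene")[:,:,::-1];t=viewer.get_image("top")[:,:,::-1]
f=lambda i:cv2.resize(i,(800,300),interpolation=cv2.INTER_CUBIC)
cv2.imwrite('pics/g4.png',np.vstack([f(a[200:275,330:530]),f(t[210:285,150:350])]))
s=status.state();print(s['eef_pos'],s['eef_rot'],s['ft_force'],s['torque'])
```

```text
[0.46227141 0.22805071 0.06752025] [-1.79981148e+02 -1.12364947e-02 -1.70582726e+02] [ 0.85044841 -2.93514289 -0.62591161] [-0.61348163 -0.13039472 -0.0196535 ]
```

View pics/g4.png

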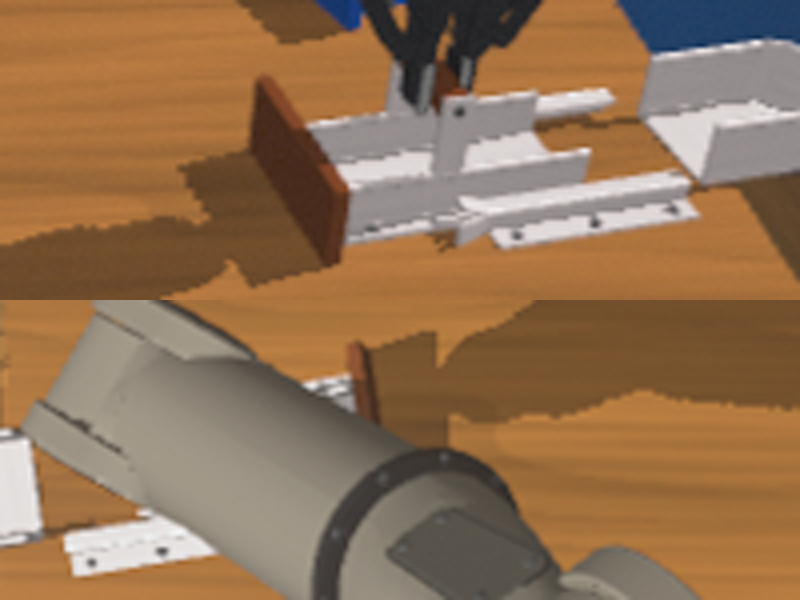

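The tray is about 100 mm in, straight and resting lightly on the counter. I'll continue at this height.

Emit:
move_arm --pt "0 0.004 0 0" --pt "0 0.012 0 0" --pt "0 0.02 0 0" --pt "0 0.028 0 0" --pt "0 0.036 0 0" --pt "0 0.044 0 0" --pt "0 0.052 0 0" --pt "0 0.06 0 0" --pt "0 0.067 0 0" --pt "0 0.07 0 0"

```text
t: 9.67
eef_pos: [0.4502, 0.2991, 0.0676]
eef_rot: [179.9, -0.0, -170.5]
ft_force: [0.3, -0.9, -4.4]
gripper_width: 0.0165
grip_force: 69.3
```

Emit:
move_arm --pt "0 0.002 0 0" --pt "0 0.004 0 0" --pt "0 0.006 0 0" --pt "0 0.007 0 0" --pt "0 0.007 0 0"

```text
t: 10.08
eef_pos: [0.4495, 0.3047, 0.0676]
eef_rot: [180.0, 0.0, -170.6]
ft_force: [0.2, 0.6, -3.3]
gripper_width: 0.0165
grip_force: 69.3
```

Now I'll creep forward until the board touches the mouths.

Emit:
move_arm --pt "0 0.001 0 0" --pt "0 0.002 0 0" --pt "0 0.003 0 0" --pt "0 0.004 0 0" --pt "0 0.004 0 0" --pt "0 0.004 0 0"

```text
t: 10.58
eef_pos: [0.4494, 0.3062, 0.0675]
eef_rot: [-179.8, -0.0, -170.7]
ft_force: [0.3, -14.3, 7.1]
gripper_width: 0.0168
grip_force: 70.8
```

Contact is −14 N at y = 0.306, which matches the expected home position of 0.3064. I'll release and lift off.

Emit:
move_arm --pt "0 -0.001 0 0" --pt "0 -0.002 0 0" --pt "0 -0.002 0 0" --pt "0 -0.002 0 0" --pt "0 -0.002 0 0" --pt "0 -0.002 0 0" --pt "0 -0.002 0 0" --pt "0 -0.002 0 0" --gripper 0

```text
t: 11.25
eef_pos: [0.4492, 0.3065, 0.0676]
eef_rot: [180.0, 0.0, -170.6]
ft_force: [-0.5, -0.9, -0.2]
gripper_width: 0.0854
grip_force: 0.0
```

Emit:
move_arm --pt "0 0 -0.01 0" --pt "0 0 -0.025 0" --pt "0 0 -0.045 0" --pt "0 0 -0.07 0" --pt "0 0 -0.1 0" --pt "0 0 -0.125 0" --pt "0 -0.03 -0.14 0" --pt "0 -0.07 -0.14 0" --pt "0 -0.11 -0.14 0" --pt "0 -0.15 -0.14 0"

```text
t: 12.08
eef_pos: [0.4738, 0.1573, 0.2093]
eef_rot: [-180.0, 0.1, -170.5]
ft_force: [0.9, -0.1, 0.6]
gripper_width: 0.0855
grip_force: 0.0
```

Emit:
move_arm --pt "0 -0.04 0 0" --pt "0 -0.08 0 0" --pt "0 -0.12 0 0" --pt "0 -0.15 0 0" --pt "0 -0.17 0 0" --pt "0 -0.18 0 0" --pt "0 -0.18 0 0"

```text
t: 12.67
eef_pos: [0.5037, -0.021, 0.2085]
eef_rot: [-180.0, 0.0, -170.7]
ft_force: [1.0, 1.4, -0.6]
gripper_width: 0.0856
grip_force: 0.0
```

Run:
```python
from h import *
from rig import status
a=viewer.get_image("scene")[:,:,::-1];t=viewer.get_image("top")[:,:,::-1]
cv2.imwrite('pics/s5.png',a);cv2.imwrite('pics/t5.png',t)
f=lambda i:cv2.resize(i,(800,300),interpolation=cv2.INTER_CUBIC)
cv2.imwrite('pics/g5.png',np.vstack([f(a[200:275,360:560]),f(t[210:285,120:320])]))
s=status.state();print(s['eef_pos'],s['ft_force'])
```

```text
[ 0.50339807 -0.01806377  0.20830327] [ 0.55572678  0.29806486 -0.12023618]
```

View pics/g5.png

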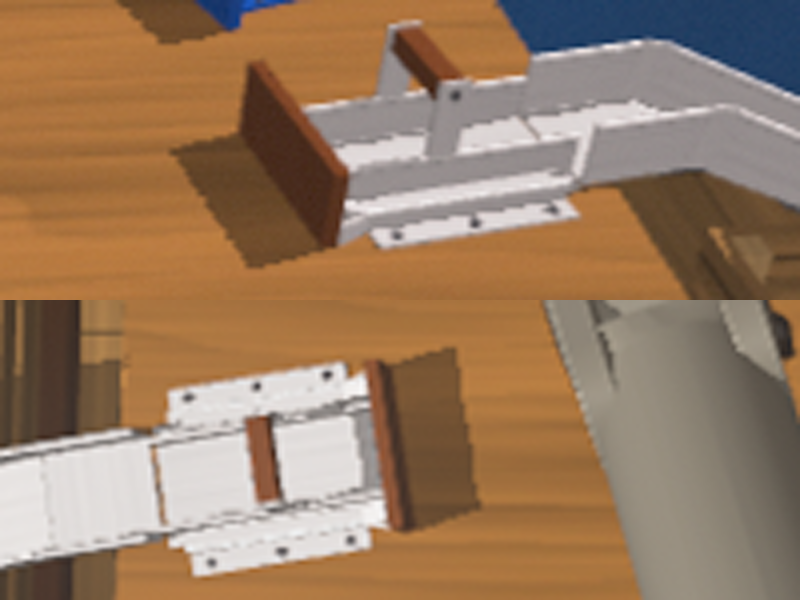

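The picture shows the tray fully in, with its board against both rail mouths (crop, top view: (365,375) and (395,520)). It is flat and straight, and the arm is clear, so I'm handing in.

```bash
python3 -c "
from rig import env
print(env.job_done())"
```

```text
the job is handed in; nothing more can be done
None
```

I turned the tray end for end, slid it open end first into the rails until its board met the mouths, let go, and handed the job in at about 13 s; the hand-in gave no verdict back.

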